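# Shut off the paste lines on the guarded valve bank

### The job

Pull the clear guard of the valve bank down towards you as far as it goes, shut the three paste valves by swinging each ball-topped lever right over to its back stop, then swing the guard fully shut again. The flat-paddle levers belong to the rinse lines: leave each one just as it stands, and do not shift the jars around the bank.

Things in the scene. Friction and masses are not known exactly. Their poses are not given: they have to be found in the camera images.
- valve_bank: Stainless valve bank standing fixed on the worktop, about 280 mm wide (y), 170 mm deep (x), its flat top 42 mm above the worktop; its end cheeks are 92 mm high. Origin: under the middle of the housing, at worktop level. x points to its back, away from the operator, y to its left along the lever row, z up. Its place and yaw vary.
- guard (a joint): Clear bent guard over the levers: a front sheet (105 mm high) and a top sheet (105 mm deep) in a steel frame, 264 mm wide, 5 mm sheet, hinged along its bottom front edge. 0 = shut (front sheet upright, top sheet level over the levers), 1.4 rad = fully down on its stop towards the operator. It may start slightly ajar. A stiff hinge (about 0.5 N m) holds it wherever it is left; about 3 to 5 N at the handle moves it.
- guard_handle (a point): Middle of the guard's handle: a round steel bar 14 mm thick, 150 mm long, along the bank's y, on a slanting post at each end. Shut, it stands 28 mm above and 32 mm behind the top sheet's rear edge, 163 mm above the worktop, free all round. It moves on a circle of 191 mm radius about guard_hinge; fully down it is still the guard's topmost part, 188 mm above the worktop, 245 mm nearer the operator.
- guard_hinge (a point): Middle of the guard's hinge line, fixed to the bank, 66 mm in front of its origin and 30 mm above the worktop; the hinge line runs along the bank's y.
- ball_1 (a joint): Swing of a ball-topped lever (one of three, pivot 52 mm above the worktop, at the middle of the bank in x). 0 = leaning 0.45 rad from upright towards the operator, on its front stop; 0.9 rad = leaning 0.45 rad to the back of the bank, on its back stop. Friction holds it wherever it is left; about 2 N at the tip moves it.
- ball_1_tip (a point): Centre of the lever's black ball, 24 mm across, on a 10 mm thick stem, 65 mm from the pivot. The six levers stand in one row along the bank's y, 44 mm apart; which kind stands where varies.
- ball_2 (a joint): Swing of a ball-topped lever (one of three, pivot 52 mm above the worktop, at the middle of the bank in x). 0 = leaning 0.45 rad from upright towards the operator, on its front stop; 0.9 rad = leaning 0.45 rad to the back of the bank, on its back stop. Friction holds it wherever it is left; about 2 N at the tip moves it.
- ball_2_tip (a point): Centre of the lever's black ball, 24 mm across, on a 10 mm thick stem, 65 mm from the pivot. The six levers stand in one row along the bank's y, 44 mm apart; which kind stands where varies.
- ball_3 (a joint): Swing of a ball-topped lever (one of three, pivot 52 mm above the worktop, at the middle of the bank in x). 0 = leaning 0.45 rad from upright towards the operator, on its front stop; 0.9 rad = leaning 0.45 rad to the back of the bank, on its back stop. Friction holds it wherever it is left; about 2 N at the tip moves it.
- ball_3_tip (a point): Centre of the lever's black ball, 24 mm across, on a 10 mm thick stem, 65 mm from the pivot. The six levers stand in one row along the bank's y, 44 mm apart; which kind stands where varies.
- paddle_1 (a joint): Swing of a flat-paddle lever (one of three, pivot 52 mm above the worktop, at the middle of the bank in x). 0 = leaning 0.45 rad from upright towards the operator, on its front stop; 0.9 rad = leaning 0.45 rad to the back of the bank, on its back stop. Friction holds it wherever it is left; about 2 N at the tip moves it.
- paddle_1_tip (a point): Middle of the lever's flat black paddle, 18 mm wide along the row, 9 mm thick, 42 mm long, reaching to 77 mm from the pivot; this point lies 65 mm from the pivot. The six levers stand in one row along the bank's y, 44 mm apart; which kind stands where varies.
- paddle_2 (a joint): Swing of a flat-paddle lever (one of three, pivot 52 mm above the worktop, at the middle of the bank in x). 0 = leaning 0.45 rad from upright towards the operator, on its front stop; 0.9 rad = leaning 0.45 rad to the back of the bank, on its back stop. Friction holds it wherever it is left; about 2 N at the tip moves it.
- paddle_2_tip (a point): Middle of the lever's flat black paddle, 18 mm wide along the row, 9 mm thick, 42 mm long, reaching to 77 mm from the pivot; this point lies 65 mm from the pivot. The six levers stand in one row along the bank's y, 44 mm apart; which kind stands where varies.
- paddle_3 (a joint): Swing of a flat-paddle lever (one of three, pivot 52 mm above the worktop, at the middle of the bank in x). 0 = leaning 0.45 rad from upright towards the operator, on its front stop; 0.9 rad = leaning 0.45 rad to the back of the bank, on its back stop. Friction holds it wherever it is left; about 2 N at the tip moves it.
- paddle_3_tip (a point): Middle of the lever's flat black paddle, 18 mm wide along the row, 9 mm thick, 42 mm long, reaching to 77 mm from the pivot; this point lies 65 mm from the pivot. The six levers stand in one row along the bank's y, 44 mm apart; which kind stands where varies.
- jar_right_mid (a point): Centre (half-way up) of an open glass jar, a bystander, 70 mm across and 113 mm high, standing loose beside the right end of the bank.
- jar_behind_mid (a point): Centre (half-way up) of an open glass jar, a bystander, 70 mm across and 113 mm high, standing loose behind the bank, towards its left.
- jar_behind_right_mid (a point): Centre (half-way up) of an open glass jar, a bystander, 70 mm across and 113 mm high, standing loose behind the bank, towards its right.

How it is judged:
By the outcome, as a careful person would: the job done as asked, in the order asked, and still so for the second after the job is handed in, with the robot touching nothing.
It also fails if it takes over 58 s, if anything falls off the work surface, if the arm or the gripper's body presses on something with over 40 N, if the wrist force passes 120 N, or if a joint passes its speed limit or range.

### The arm

A 6-joint arm with a two-finger parallel gripper is mounted at the origin on a cart in front of the work surface, level with it; the furniture and walls round the work are solid. World frame = base frame: x ahead of the robot, y to its left, z up, the work surface at z = 0. Lengths are in m, angles in rad, forces in N, time in s.
With the tool pointing down it reaches from about 0.3 to 0.825 m from the base axis. Payload 5.4 kg.
Tool frame: the origin (TCP) lies on the centre line of the jaws, within the pads' length; the fingertips stand 25 mm ahead of it and the grasp point (between the pads) lies 6 mm ahead of it; z points along the fingers, y is the direction in which the jaws open and shut (so a half turn about z gives the same grasp; the last joint's range is limited). The gripper opens to 92 mm and grips with 3 to 60 N. Pads are 20 mm wide; open, the fingers measure 128 mm over their backs; the gripper's body (75 mm by 189 mm) begins 69 mm behind the grasp point.
Start: joints at [1.117, 0.158, 1.597, -0, 1.386, -0.21], TCP at [0.139, 0.558, 0.24] pointing down, gripper open.
Joint ranges: [-2.91, 2.91], [-0.94, 2.29], [0.18, 2.7], [-1.29, 4.43], [0.17, 2.64], [-3, 3]. Speed limits (rad/s): [2.57, 2.57, 3.14, 3.14, 3.14, 3.14].

### API

Orientations are given as a unit quaternion [x, y, z, w].
In Python, from plant import ctrl, grab_frame gives the robot as it stands.
- The arm moves only by the tool apply_moves, never from a script. Its argument "moves" is a list of rows, each a list of 5 numbers: the shift along the tool's x, y, z normalised to -1 to 1, where 1 is 0.12 m, then the turn about the tool's z normalised to -1 to 1, where 1 is pi/4 rad, then the opening, from -1 (shut) to 1 (fully open). In form: [[tx, ty, tz, roll, hand], ...]. A call has exactly 10 rows; each row is the pose to reach, as a shift and turn from the pose commanded when the call began, along the tool's axes at that moment; what a row does not reach only later rows make up. A row lasts 1/8 s, in which the tool goes at most 62.5 mm and 10.7 degrees, less where a joint would pass 70% of its speed; a pose out of reach is approached as far as the arm can. A call with a number of a shift or a turn outside -1 to 1 is refused whole. A call with a gripper value outside its range is refused whole. The fingers move at their own pace and stop on an object; "force" is the grip in N (left out, the last holds). Time passes only in rows, so rows that repeat a pose let the fingers close, or fill a call up. It gives the time, the measured TCP pose, the force and the opening at its end, in the units of the state.
- ctrl.get_state(): the state, without advancing time (a new reading comes with each control period).
- grab_frame(name): name is "scene" or "top"; returns a dict with "color" (480x640x3 uint8, red, green, blue), "K" (3x3 intrinsics, pixels), "rvec" (rotation vector, rad) and "tvec" (3), from world to camera coordinates, as OpenCV has them. Camera axes: x right, y down, z forward; pixel columns grow to the right and rows downward; lengths in m; the calibration is good to about 2 mm. A picture is of the moment at which its call begins. There is no depth.
- ctrl.close_job(): hands the job in, once; it reports no verdict.
The state is a dict: "t": time; "joint_positions": joint angles; "dq": joint speeds; "joint_torque": joint torques, N m; "eef_pos": TCP position; "tool_rot": TCP orientation; "contact_force": force on the tool from outside, world axes, zero at the start; "wrist_torque": the same for the moment, N m; "grip_width": finger opening in m.
Only numpy, scipy, OpenCV 4.12 (cv2) and the standard library are available. Lean on these libraries where they do the work, as an engineer would, in place of code of your own. Each camera call takes 0.05 s, during which the arm holds its last target. There are 200 camera calls.

## Working session

There is one attempt and no reset: what is moved stays moved. The work goes in short steps, Python scripts to look and compute and a tool call to move; the robot and the scene stay as the last step left them, time stands still between calls to the robot, and variables do not carry over. Pictures are saved under pics/ and viewed, about 8 in all and at most 12, crops included, and the job is handed in when it is done.

Besides the shell and the picture viewer there is one more tool, called after "Call:" as a command line: name --pt "numbers of a row" for each row, then --argument value for the rest. apply_moves: Moves the arm, as the interface text tells. Its arguments: {"type":"object","properties":{"moves":{"type":"array","items":{"type":"array","items":{"type":"number","minimum":-1,"maximum":1}}},"force":{"type":"number"}},"required":["moves"]}

```bash
mkdir -p pics; ls; python3 - <<'E'
from plant import ctrl, grab_frame
import cv2
s=ctrl.get_state()
for k in s: print(k,s[k])
for n in("scene","top"):
    f=grab_frame(n); cv2.imwrite(f"pics/{n}0.png",f["color"][:,:,::-1]); print(n,f["K"],f["rvec"],f["tvec"])
E
```

```text
pics
t 0.0
joint_positions [ 1.11691127e+00  1.59025529e-01  1.59823945e+00 -4.69865131e-05
  1.38619114e+00 -2.10069677e-01]
dq [-0.00185578  0.00088437 -0.00091526  0.00015028  0.000349   -0.00088083]
joint_torque [-1.39475600e-03 -3.85565758e+01 -3.22108269e+01  6.99160877e-02
  3.77806392e-02 -1.27530343e-04]
eef_pos [0.13856354 0.55745114 0.23862848]
tool_rot [ 1.21601606e-01  9.92578551e-01 -8.88383654e-04 -2.81834001e-04]
contact_force [-0.5217748  -0.04247642  0.55514187]
wrist_torque [0.00474114 0.00387563 0.00503499]
grip_width 0.09173283005638988
scene [[613.55870608   0.         326.32999854]
 [  0.         613.55870608 239.82178972]
 [  0.           0.           1.        ]] [ 1.22665617 -1.94773234  1.21292472] [-0.09530029  0.38563035  0.37450188]
top [[554.94737103   0.         316.81761574]
 [  0.         554.94737103 242.37062932]
 [  0.           0.           1.        ]] [ 2.16903241 -2.17969453  0.09646434] [-0.37391917  0.58406281  0.92911572]
```

View pics/scene0.png

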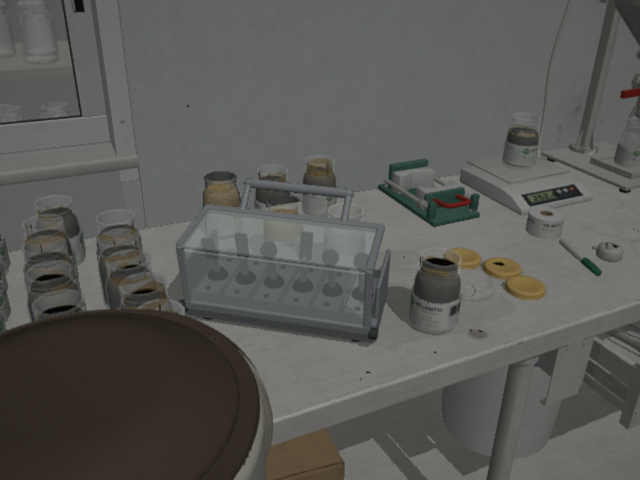

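View pics/top0.png

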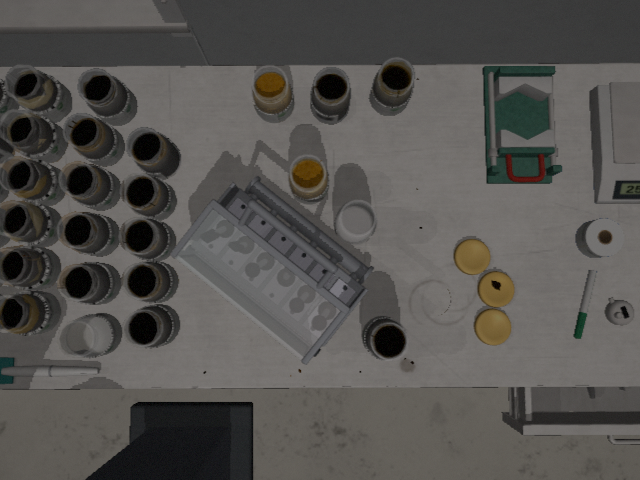

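The scene view shows the bank at (180-390, 180-340), with the levers inside reading, left to right, paddle, paddle, ball, paddle, ball, ball. The top view shows it yawed about -37°. Next I'll enlarge both views.

```bash
python3 - <<'E'
import cv2
a=cv2.imread("pics/scene0.png")[165:350,165:405]; b=cv2.imread("pics/top0.png")[165:370,165:425]
cv2.imwrite("pics/sc.png",cv2.convertScaleAbs(cv2.resize(a,None,fx=3.2,fy=3.2,interpolation=2),alpha=1.3))
cv2.imwrite("pics/tc.png",cv2.convertScaleAbs(cv2.resize(b,None,fx=2.9,fy=2.9,interpolation=2),alpha=1.3))
E
```

```text
(no output)
```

View pics/sc.png

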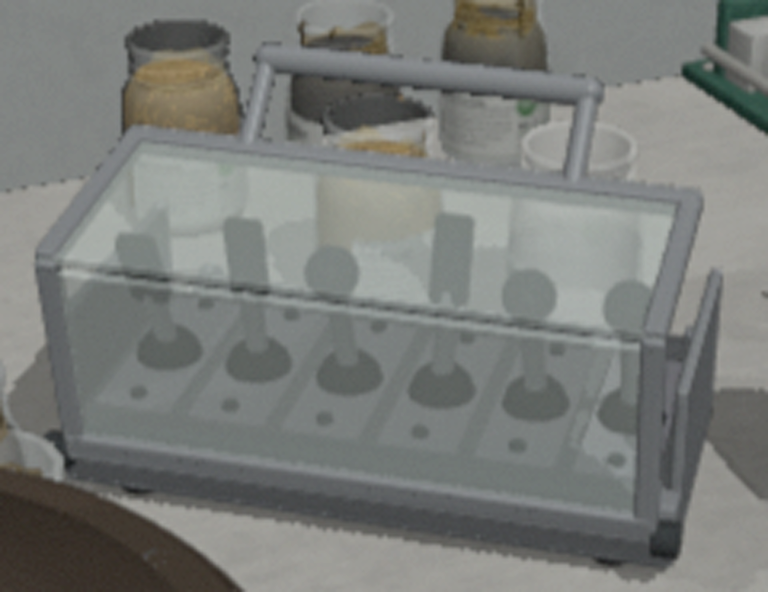

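View pics/tc.png

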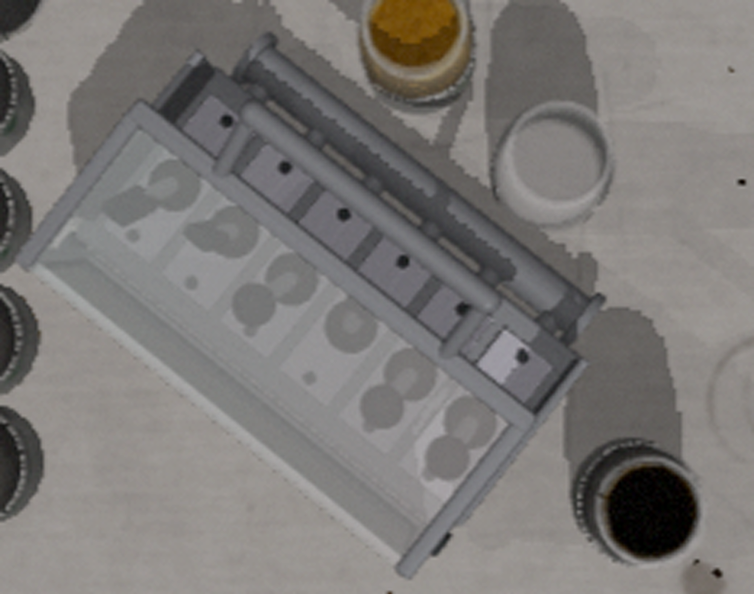

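```bash
cat > h.py <<'E'
import numpy as np, cv2
from scipy.optimize import least_squares
from scipy.spatial.transform import Rotation as R
CAL={"scene":([613.5587,326.33,239.8218],[1.22665617,-1.94773234,1.21292472],[-0.09530029,0.38563035,0.37450188]),
"top":([554.94737,316.8176,242.37063],[2.16903241,-2.17969453,0.09646434],[-0.37391917,0.58406281,0.92911572])}
def proj(n,P):
    k,r,t=CAL[n]; K=np.array([[k[0],0,k[1]],[0,k[0],k[2]],[0,0,1]])
    return cv2.projectPoints(np.array(P,float).reshape(-1,1,3),np.array(r),np.array(t),K,None)[0].reshape(-1,2)
def b2w(p,q):  # bank->world
    x,y,a=p[:3]; q=np.atleast_2d(q); c,s=np.cos(a),np.sin(a)
    return np.c_[x+c*q[:,0]-s*q[:,1], y+s*q[:,0]+c*q[:,1], q[:,2]]
def gp(th,u,y,v): # guard pt: u behind hinge, v above, at angle th
    return [-.066+u*np.cos(th)-v*np.sin(th), y, .03+v*np.cos(th)+u*np.sin(th)]
def lt(th,y,r=.065): return [r*np.sin(th-.45),y,.052+r*np.cos(th-.45)]
E
cat > fit.py <<'E'
from h import *
gpts=[(.137,.075,.133),(.137,-.075,.133),(.105,.132,.105),(.105,-.132,.105),(0,.132,.105),(0,-.132,.105)]
obsT=np.array([(248,107),(490,303),(140,103),(533,418),(25,265),(405,575)])/2.9+165
obsS=np.array([(265,55),(592,90),(137,133),(697,195),(40,258),(655,338)])/3.2+165
bT=np.array([(254,304),(381,408),(446,458)])/2.9+165
bS=np.array([(332,272),(529,295),(628,305)])/3.2+165
def res(p):
    G=b2w(p,[gp(p[3],*g) for g in gpts]); B=b2w(p,[lt(p[4+i],y) for i,y in enumerate((.022,-.066,-.110))])
    return np.r_[(proj("top",G)-obsT).ravel(),(proj("scene",G)-obsS).ravel(),(proj("top",B)-bT).ravel(),(proj("scene",B)-bS).ravel()]
r=least_squares(res,[.5,.05,-.65,0,.1,.1,.1],loss="soft_l1"); p=r.x
print(p.round(4)); print(res(p).reshape(-1,2).round(1).tolist())
c,s=np.cos(p[2]),np.sin(p[2])
for th in (p[3],.4,.8,1.2,1.4):
    h=b2w(p,gp(th,.137,0,.133))[0]; print(th.round(2) if th else th,h.round(3),np.hypot(h[0],h[1]).round(3))
for y in (.022,-.066,-.11): print(y,b2w(p,[[-.06,y,.1],[0,y,.1],[.03,y,.1]]).round(3).tolist())
print("paddles y .11,.066,-.022 tips 0/.45/.9 top px")
E
python3 fit.py
```

```text
[ 0.5339 -0.3071 -0.679   0.1201  0.1153  0.1135  0.1311]
[[1.3, 3.4], [-1.4, 0.2], [-0.0, -0.7], [1.3, 0.3], [-2.4, -2.3], [1.8, 0.7], [0.2, 0.2], [-1.8, -0.0], [-2.3, -1.1], [1.0, 0.1], [-1.7, -1.0], [2.3, -0.7], [-0.1, 0.5], [0.1, 0.2], [0.4, 0.3], [-0.6, -0.9], [-0.6, -0.2], [0.3, 0.0]]
0.12 [ 0.576 -0.341  0.178] 0.669Traceback (most recent call last):
  File "fit.py", line 14, in <module>
    h=b2w(p,gp(th,.137,0,.133))[0]; print(th.round(2) if th else th,h.round(3),np.hypot(h[0],h[1]).round(3))
                                          ^^^^^^^^
AttributeError: 'float' object has no attribute 'round'
```

```bash
sed -i 's/print(th.round(2) if th else th,/print(round(float(th),2),/' fit.py; cat >> fit.py <<'E'
for n in CAL:
    k,r,t=CAL[n]; Rm=cv2.Rodrigues(np.array(r))[0]; print(n,"cam",(-Rm.T@np.array(t)).round(3))
    print(proj(n,[[0,0,0],[.139,.558,.24],[.139,.558,.4],[.2,.1,0],[.3,.1,0]]).round(0).tolist())
k,r,t=CAL["scene"]; Rm=cv2.Rodrigues(np.array(r))[0]
for uv in ((110,400),(270,420)): print((Rm.T@np.array([(uv[0]-k[1])/k[0],(uv[1]-k[2])/k[0],1])).round(2))
k,r,t=CAL["top"]; Rm=cv2.Rodrigues(np.array(r))[0]; C=-Rm.T@np.array(t)
for n,uv in dict(right=(388,340),beh=(308,172),behr=(355,221)).items():
    d=Rm.T@np.array([(uv[0]-k[1])/k[0],(uv[1]-k[2])/k[0],1]); q=C+d*(.113-C[2])/d[2]
    e=q[:2]-p[:2]; print(n,q.round(3),"bank",(c*e[0]+s*e[1]).round(3),(-s*e[0]+c*e[1]).round(3))
E
python3 fit.py
```

```text
[ 0.5339 -0.3071 -0.679   0.1201  0.1153  0.1135  0.1311]
[[1.3, 3.4], [-1.4, 0.2], [-0.0, -0.7], [1.3, 0.3], [-2.4, -2.3], [1.8, 0.7], [0.2, 0.2], [-1.8, -0.0], [-2.3, -1.1], [1.0, 0.1], [-1.7, -1.0], [2.3, -0.7], [-0.1, 0.5], [0.1, 0.2], [0.4, 0.3], [-0.6, -0.9], [-0.6, -0.2], [0.3, 0.0]]
0.12 [ 0.576 -0.341  0.178] 0.669
0.4 [ 0.54  -0.312  0.206] 0.624
0.8 [ 0.483 -0.266  0.221] 0.551
1.2 [ 0.425 -0.219  0.206] 0.478
1.4 [ 0.399 -0.198  0.188] 0.445
0.022 [[0.501, -0.252, 0.1], [0.548, -0.29, 0.1], [0.571, -0.309, 0.1]]
-0.066 [[0.446, -0.321, 0.1], [0.492, -0.359, 0.1], [0.516, -0.377, 0.1]]
-0.11 [[0.418, -0.355, 0.1], [0.465, -0.393, 0.1], [0.488, -0.412, 0.1]]
paddles y .11,.066,-.022 tips 0/.45/.9 top px
scene cam [-0.179 -0.004  0.516]
[[170.0, 872.0], [-2351.0, 1130.0], [-4863.0, 832.0], [-15.0, 639.0], [-15.0, 539.0]]
top cam [ 0.496 -0.378  0.977]
[[93.0, 591.0], [-419.0, 579.0], [-635.0, 663.0], [39.0, 468.0], [41.0, 408.0]]
[ 0.84 -0.04 -0.69]
[ 0.71 -0.27 -0.72]
right [ 0.423 -0.486  0.113] bank 0.026 -0.209
beh [ 0.686 -0.363  0.113] bank 0.154 0.052
behr [ 0.608 -0.437  0.113] bank 0.139 -0.055
```

Call:
apply_moves --pt "-0.08 -0.1 -0.02 0.1 -0.3" --pt "-0.17 -0.2 -0.05 0.2 -0.3" --pt "-0.25 -0.3 -0.08 0.3 -0.3" --pt "-0.33 -0.4 -0.1 0.4 -0.3" --pt "-0.42 -0.5 -0.13 0.5 -0.3" --pt "-0.5 -0.6 -0.15 0.6 -0.3" --pt "-0.58 -0.7 -0.17 0.7 -0.3" --pt "-0.67 -0.8 -0.17 0.8 -0.3" --pt "-0.75 -0.9 -0.17 0.9 -0.3" --pt "-0.83 -1.0 -0.17 1.0 -0.3"

```text
t: 1.35
eef_pos: [0.2065, 0.4168, 0.2596]
tool_rot: [0.493, 0.87, -0.0, -0.0]
contact_force: [0.4, 0.0, -0.4]
grip_width: 0.0324
```

```bash
cat > go.py <<'E'
# usage: go.py x y z [yaw_of_tool_y_deg] : normalised shift from measured pose
import sys; from h import *; from plant import ctrl
s=ctrl.get_state(); M=R.from_quat(s["tool_rot"]).as_matrix(); e=np.array(s["eef_pos"])
d=np.array([float(v) for v in sys.argv[1:4]])-e; n=M.T@d/.12
yaw=np.arctan2(M[1,1],M[0,1]); roll=None
if len(sys.argv)>4: roll=-((np.radians(float(sys.argv[4]))-yaw+np.pi)%(2*np.pi)-np.pi)/(np.pi/4)
print("t",round(s["t"],2),"pos",e.round(4),"yaw",np.degrees(yaw).round(1),"tilt",M[:,2].round(3),"shift",n.round(3),"roll",roll,"F",np.round(s["contact_force"],1),"w",round(s["grip_width"],3),"q",np.round(s["joint_positions"],2))
E
python3 go.py .576 -.341 .26 -38.9
```

```text
t 1.35 pos [0.2065 0.4168 0.2596] yaw 30.9 tilt [-0.001 -0.001 -1.   ] shift [-7.00e+00 -5.99e-01 -1.00e-03] roll 1.550786472746686 F [ 0.4  0.  -0.4] w 0.032 q [ 0.85 -0.15  1.87 -0.    1.43  0.31]
```

Call:
apply_moves --pt "-0.1 0.0 0 0.1 -0.3" --pt "-0.2 0.0 0 0.2 -0.3" --pt "-0.3 -0.0 0 0.3 -0.3" --pt "-0.4 -0.0 0 0.4 -0.3" --pt "-0.5 0 0 0.5 -0.3" --pt "-0.6 0 0 0.6 -0.3" --pt "-0.7 0 0 0.7 -0.3" --pt "-0.8 0 0 0.8 -0.3" --pt "-0.9 0 0 0.9 -0.3" --pt "-1.0 0 0 1.0 -0.3"

```text
t: 2.6
eef_pos: [0.2683, 0.3141, 0.2596]
tool_rot: [0.789, 0.615, -0.0, -0.0]
contact_force: [0.4, -0.1, -0.1]
grip_width: 0.032
```

```bash
python3 go.py .576 -.341 .26 -38.9
```

```text
t 2.6 pos [0.2683 0.3141 0.2596] yaw -14.1 tilt [-0.001 -0.    -1.   ] shift [-4.669e+00  3.818e+00 -3.000e-03] roll 0.5507503728148402 F [ 0.4 -0.1 -0.1] w 0.032 q [ 0.57 -0.3   1.99  0.    1.45  0.82]
```

Call:
apply_moves --pt "-0.1 0.08 0 0 -0.3" --pt "-0.2 0.16 0 0 -0.3" --pt "-0.3 0.25 0 0 -0.3" --pt "-0.4 0.33 0 0 -0.3" --pt "-0.5 0.41 0 0 -0.3" --pt "-0.6 0.49 0 0 -0.3" --pt "-0.7 0.57 0 0 -0.3" --pt "-0.8 0.66 0 0 -0.3" --pt "-0.9 0.74 0 0 -0.3" --pt "-1.0 0.82 0 0 -0.3"

```text
t: 3.85
eef_pos: [0.3348, 0.174, 0.2596]
tool_rot: [0.788, 0.616, -0.0, -0.0]
contact_force: [0.3, 0.9, -0.1]
grip_width: 0.0322
```

Call:
apply_moves --pt "-0.1 0.08 0 0 -0.3" --pt "-0.2 0.16 0 0 -0.3" --pt "-0.3 0.25 0 0 -0.3" --pt "-0.4 0.33 0 0 -0.3" --pt "-0.5 0.41 0 0 -0.3" --pt "-0.6 0.49 0 0 -0.3" --pt "-0.7 0.57 0 0 -0.3" --pt "-0.8 0.66 0 0 -0.3" --pt "-0.9 0.74 0 0 -0.3" --pt "-1.0 0.82 0 0 -0.3"

```text
t: 5.1
eef_pos: [0.4018, 0.0333, 0.26]
tool_rot: [0.788, 0.616, -0.0, -0.0]
contact_force: [-0.7, 0.1, -0.3]
grip_width: 0.0322
```

Call:
apply_moves --pt "-0.1 0.08 0 0 -0.3" --pt "-0.2 0.16 0 0 -0.3" --pt "-0.3 0.25 0 0 -0.3" --pt "-0.4 0.33 0 0 -0.3" --pt "-0.5 0.41 0 0 -0.3" --pt "-0.6 0.49 0 0 -0.3" --pt "-0.7 0.57 0 0 -0.3" --pt "-0.8 0.66 0 0 -0.3" --pt "-0.9 0.74 0 0 -0.3" --pt "-1.0 0.82 0 0 -0.3"

```text
t: 6.35
eef_pos: [0.4684, -0.1069, 0.26]
tool_rot: [0.788, 0.616, -0.0, -0.0]
contact_force: [0.4, 0.4, 0.7]
grip_width: 0.0323
```

Call:
apply_moves --pt "-0.1 0.08 0 0.05 -0.3" --pt "-0.2 0.16 0 0.1 -0.3" --pt "-0.3 0.25 0 0.15 -0.3" --pt "-0.4 0.33 0 0.2 -0.3" --pt "-0.5 0.41 0 0.25 -0.3" --pt "-0.6 0.49 0 0.3 -0.3" --pt "-0.7 0.57 0 0.35 -0.3" --pt "-0.8 0.66 0 0.45 -0.3" --pt "-0.9 0.74 0 0.5 -0.3" --pt "-1.0 0.82 0 0.55 -0.3"

```text
t: 7.6
eef_pos: [0.5348, -0.2471, 0.26]
tool_rot: [0.902, 0.432, -0.0, -0.0]
contact_force: [0.1, 0.6, 0.3]
grip_width: 0.0322
```

```bash
python3 go.py .576 -.341 .26 -38.9; python3 - <<'E'
from plant import grab_frame
import cv2
f=grab_frame("top"); cv2.imwrite("pics/t2.png",cv2.convertScaleAbs(cv2.resize(f["color"][120:390,150:450,::-1],None,fx=2.2,fy=2.2),alpha=1.3))
E
```

```text
t 7.6 pos [ 0.5348 -0.2471  0.26  ] yaw -38.8 tilt [-0. -0. -1.] shift [-0.395  0.758 -0.   ] roll 0.0014999888844687702 F [0.1 0.6 0.3] w 0.032 q [-0.64  0.18  1.53 -0.    1.43  0.04]
```

Call:
apply_moves --pt "-0.05 0.1 0 0 -0.3" --pt "-0.1 0.2 0 0 -0.3" --pt "-0.15 0.3 0 0 -0.3" --pt "-0.2 0.4 0 0 -0.3" --pt "-0.25 0.5 0 0 -0.3" --pt "-0.3 0.6 0 0 -0.3" --pt "-0.35 0.7 0 0 -0.3" --pt "-0.4 0.76 0 0 -0.3" --pt "-0.4 0.76 0.1 0 -0.3" --pt "-0.4 0.76 0.2 0 -0.3"

```text
t: 8.9
eef_pos: [0.5754, -0.3403, 0.2348]
tool_rot: [0.902, 0.433, -0.0, -0.0]
contact_force: [0.0, -0.2, -0.7]
grip_width: 0.0323
```

```bash
python3 go.py .576 -.341 .192 -38.9; python3 - <<'E'
from plant import grab_frame
import cv2
f=grab_frame("scene"); cv2.imwrite("pics/s2.png",cv2.convertScaleAbs(cv2.resize(f["color"][120:340,170:420,::-1],None,fx=2.8,fy=2.7,interpolation=2),alpha=1.3))
E
```

```text
t 8.9 pos [ 0.5754 -0.3403  0.2348] yaw -38.7 tilt [-0.001  0.001 -1.   ] shift [-0.001  0.008  0.356] roll 0.004161864551438621 F [ 0.  -0.2 -0.7] w 0.032 q [-0.71  0.4   1.31  0.    1.43 -0.04]
```

View pics/s2.png

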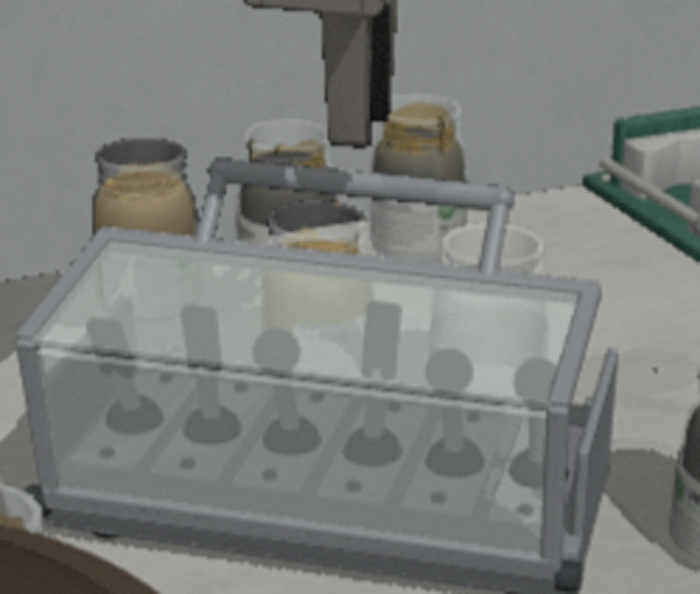

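The gripper is right over the handle bar: fingertip at (350,143), bar at (350,180). Descending.

Call:
apply_moves --pt "0 0 0.05 0 -0.3" --pt "0 0 0.1 0 -0.3" --pt "0 0 0.15 0 -0.3" --pt "0 0 0.2 0 -0.3" --pt "0 0 0.25 0 -0.3" --pt "0 0 0.29 0 -0.3" --pt "0 0 0.32 0 -0.3" --pt "0 0 0.34 0 -0.3" --pt "0 0 0.36 0 -0.3" --pt "0 0 0.36 0 -0.3"

```text
t: 10.2
eef_pos: [0.5755, -0.3406, 0.1927]
tool_rot: [0.902, 0.433, -0.0, -0.0]
contact_force: [-1.1, 0.6, 0.5]
grip_width: 0.0321
```

```bash
python3 go.py .576 -.341 .192 -38.9; python3 - <<'E'
from h import *
# arc in tool axes (tool y=bank +x, z down), from th=.12; TCP tracks handle + dz
h0=np.array(gp(.12,.137,0,.133))
for th in np.r_[.12:1.45:.08]:
    d=np.array(gp(th,.137,0,.133))-h0; print(round(th,2),(d[0]/.12).round(3),(-d[2]/.12).round(3))
E
```

```text
t 10.2 pos [ 0.5755 -0.3406  0.1927] yaw -38.7 tilt [-0.  0. -1.] shift [-0.     0.005  0.006] roll 0.003988312665840775 F [-1.1  0.6  0.5] w 0.032 q [-0.71  0.43  1.36  0.    1.35 -0.04]
0.12 0.0 -0.0
0.2 -0.102 -0.076
0.28 -0.21 -0.144
0.36 -0.323 -0.202
0.44 -0.44 -0.252
0.52 -0.561 -0.292
0.6 -0.684 -0.322
0.68 -0.81 -0.343
0.76 -0.937 -0.353
0.84 -1.064 -0.353
0.92 -1.191 -0.343
1.0 -1.317 -0.322
1.08 -1.44 -0.292
1.16 -1.561 -0.252
1.24 -1.678 -0.203
1.32 -1.791 -0.144
1.4 -1.899 -0.076
```

Call:
apply_moves --pt "0 0 0 0 -1" --pt "0 0 0 0 -1" --pt "0 0 0 0 -1" --pt "0 0 0 0 -1" --pt "0 -0.05 -0.04 0 -1" --pt "0 -0.1 -0.08 0 -1" --pt "0 -0.15 -0.11 0 -1" --pt "0 -0.21 -0.14 0 -1" --pt "0 -0.26 -0.17 0 -1" --pt "0 -0.32 -0.2 0 -1" --force 10

```text
t: 11.45
eef_pos: [0.5469, -0.3175, 0.219]
tool_rot: [0.902, 0.433, 0.001, 0.003]
contact_force: [3.9, -2.6, 4.1]
grip_width: 0.0138
```

```bash
python3 go.py .576 -.341 .192 -38.9
```

```text
t 11.45 pos [ 0.5469 -0.3175  0.219 ] yaw -38.7 tilt [ 0.005 -0.003 -1.   ] shift [-0.001  0.31   0.227] roll 0.0040338903768635 F [ 3.9 -2.6  4.1] w 0.014 q [-0.72  0.32  1.45  0.    1.37 -0.04]
```

Call:
apply_moves --pt "0 -0.1 -0.045 0 -1" --pt "0 -0.2 -0.08 0 -1" --pt "0 -0.3 -0.105 0 -1" --pt "0 -0.4 -0.13 0 -1" --pt "0 -0.5 -0.142 0 -1" --pt "0 -0.6 -0.15 0 -1" --pt "0 -0.7 -0.152 0 -1" --pt "0 -0.8 -0.148 0 -1" --pt "0 -0.9 -0.137 0 -1" --pt "0 -1.0 -0.12 0 -1"

```text
t: 12.7
eef_pos: [0.4512, -0.2408, 0.2307]
tool_rot: [0.902, 0.433, -0.0, -0.0]
contact_force: [2.7, 1.0, 1.0]
grip_width: 0.0137
```

```bash
python3 go.py .399 -.198 .202 -38.9
```

```text
t 12.7 pos [ 0.4512 -0.2408  0.2307] yaw -38.7 tilt [-0.001  0.001 -1.   ] shift [ 0.006 -0.562  0.239] roll 0.004090865432847224 F [2.7 1.  1. ] w 0.014 q [-0.73  0.    1.78  0.    1.36 -0.05]
```

Call:
apply_moves --pt "0 -0.12 0.03 0 -1" --pt "0 -0.24 0.07 0 -1" --pt "0 -0.36 0.12 0 -1" --pt "0 -0.47 0.18 0 -1" --pt "0 -0.53 0.21 0 -1" --pt "0 -0.58 0.25 0 -1" --pt "0 -0.63 0.28 0 -1" --pt "0 -0.66 0.3 0 -1" --pt "0 -0.68 0.31 0 -1" --pt "0 -0.68 0.31 0 -1"

```text
t: 13.95
eef_pos: [0.3954, -0.197, 0.2014]
tool_rot: [0.902, 0.432, 0.005, 0.012]
contact_force: [17.0, -10.8, 13.8]
grip_width: 0.0212
```

```bash
python3 go.py .399 -.198 .202 -38.9
```

```text
t 13.95 pos [ 0.3954 -0.197   0.2014] yaw -38.8 tilt [ 0.021 -0.017 -1.   ] shift [ 0.012  0.029 -0.005] roll 0.0030507279124640362 F [ 17.  -10.8  13.8] w 0.021 q [-0.74 -0.19  2.02  0.    1.29 -0.06]
```

Call:
apply_moves --pt "0 0.07 -0.04 0 -1" --pt "0 0.07 -0.04 0 -0.2" --pt "0 0.07 -0.04 0 -0.2" --pt "0 0.07 -0.04 0 -0.2" --pt "0 0.07 -0.15 0 -0.2" --pt "0 0.07 -0.25 0 -0.2" --pt "0 0.07 -0.35 0 -0.2" --pt "0 0.07 -0.45 0 -0.5" --pt "0 0.07 -0.5 0 -1" --pt "0 0.07 -0.5 0 -1"

```text
t: 15.2
eef_pos: [0.3951, -0.1959, 0.2545]
tool_rot: [0.902, 0.433, 0.0, 0.0]
contact_force: [0.3, 0.8, -0.1]
grip_width: 0.0093
```

```bash
python3 - <<'E'
from plant import grab_frame
from h import *
f=grab_frame("top"); cv2.imwrite("pics/t3.png",cv2.convertScaleAbs(cv2.resize(f["color"][150:390,160:440,::-1],None,fx=2.8,fy=2.5,interpolation=2),alpha=1.3))
p=(.5339,-.3071,-.679)
for y in(.022,-.066,-.11): print(y,b2w(p,[[-.058,y,.128]]).round(4).tolist())
E
python3 go.py .503 -.253 .265 -38.9
```

```text
0.022 [[0.5026, -0.2536, 0.128]]
-0.066 [[0.4473, -0.322, 0.128]]
-0.11 [[0.4197, -0.3563, 0.128]]
t 15.25 pos [ 0.3948 -0.1958  0.2539] yaw -38.7 tilt [-0.  0. -1.] shift [ 0.192  1.001 -0.092] roll 0.0040092446481244555 F [-1.1 -0.7  0.4] w 0.005 q [-0.74 -0.21  1.93 -0.    1.42 -0.06]
```

View pics/t3.png

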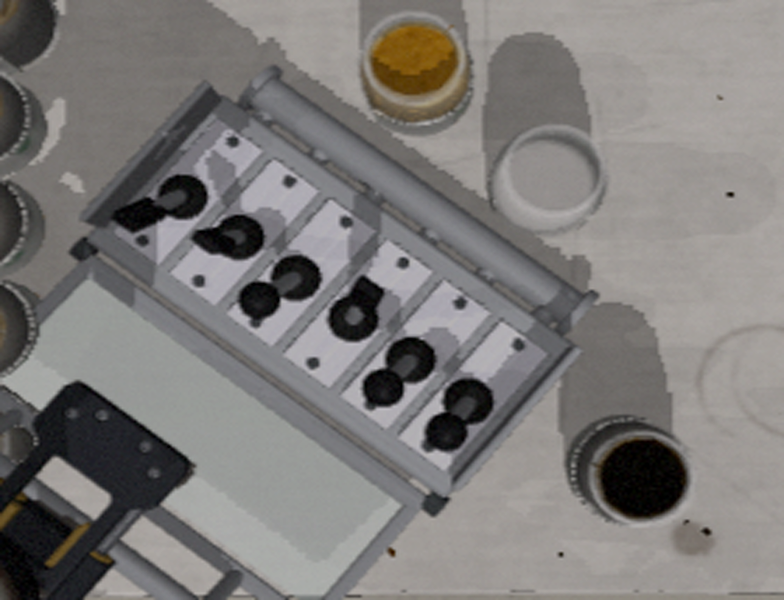

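Guard is down on its stop. The clear view confirms paddle, paddle, ball, paddle, ball, ball from the left, with balls at crop (259,300), (383,388), (446,432), matching the fit. Next, ball 3.

Call:
apply_moves --pt "0 0 -0.09 0 -1" --pt "0.03 0.15 -0.09 0 -1" --pt "0.06 0.3 -0.09 0 -1" --pt "0.1 0.45 -0.09 0 -1" --pt "0.13 0.6 -0.09 0 -1" --pt "0.16 0.75 -0.09 0 -1" --pt "0.19 0.88 -0.09 0 -1" --pt "0.19 1.0 -0.09 0 -1" --pt "0.19 1.0 0.15 0 -1" --pt "0.19 1.0 0.35 0 -1"

```text
t: 16.5
eef_pos: [0.5029, -0.2531, 0.2114]
tool_rot: [0.902, 0.433, -0.0, -0.0]
contact_force: [0.7, 0.1, -0.5]
grip_width: 0.0005
```

```bash
python3 go.py .5026 -.2536 .128 -38.9
```

```text
t 16.5 pos [ 0.5029 -0.2531  0.2114] yaw -38.7 tilt [-0.  0. -1.] shift [-0.004  0.001  0.695] roll 0.004082807446416721 F [ 0.7  0.1 -0.5] w 0.0 q [-0.68  0.15  1.66  0.    1.33 -0.01]
```

Call:
apply_moves --pt "0 0 0.2 0 -1" --pt "0 0 0.4 0 -1" --pt "0 0 0.6 0 -1" --pt "0 0 0.69 0 -1" --pt "0 0 0.69 0 -1" --pt "0 0.1 0.69 0 -1" --pt "0 0.2 0.69 0 -1" --pt "0 0.3 0.69 0 -1" --pt "0 0.4 0.69 0 -1" --pt "0 0.48 0.69 0 -1"

```text
t: 17.75
eef_pos: [0.5481, -0.2895, 0.1288]
tool_rot: [0.902, 0.433, -0.0, -0.0]
contact_force: [-2.8, 1.0, -1.6]
grip_width: 0.0007
```

```bash
python3 go.py .5026 -.2536 .128 -38.9
```

```text
t 17.75 pos [ 0.5481 -0.2895  0.1288] yaw -38.7 tilt [-0.001  0.    -1.   ] shift [-0.004 -0.483  0.007] roll 0.003957986496019513 F [-2.8  1.  -1.6] w 0.001 q [-0.68  0.37  1.56 -0.    1.2  -0.  ]
```

Only the moving resistance so far, about 3 N. Pushing on in small rows.

Call:
apply_moves --pt "0 0.02 0 0 -1" --pt "0 0.04 0 0 -1" --pt "0 0.06 0 0 -1" --pt "0 0.08 0 0 -1" --pt "0 0.08 0 0 -1" --pt "0 0.1 0 0 -1" --pt "0 0.1 0 0 -1" --pt "0 0.12 0 0 -1" --pt "0 0.12 0 0 -1" --pt "0 0.12 0 0 -1"

```text
t: 19.0
eef_pos: [0.5531, -0.2932, 0.1284]
tool_rot: [0.901, 0.433, -0.005, -0.009]
contact_force: [-23.5, 16.2, 16.5]
grip_width: 0.0004
```

```bash
python3 go.py .5026 -.2536 .128 -38.9
```

```text
t 19.0 pos [ 0.5531 -0.2932  0.1284] yaw -38.6 tilt [-0.017  0.012 -1.   ] shift [-0.005 -0.535  0.014] roll 0.0055768779517521355 F [-23.5  16.2  16.5] w 0.0 q [-0.68  0.4   1.53 -0.    1.23 -0.  ]
```

Call:
apply_moves --pt "0 -0.1 0 0 -1" --pt "0 -0.15 -0.2 0 -1" --pt "0 -0.15 -0.4 0 -1" --pt "-0.15 -0.3 -0.42 0 -1" --pt "-0.35 -0.45 -0.42 0 -1" --pt "-0.55 -0.6 -0.42 0 -1" --pt "-0.73 -0.6 -0.42 0 -1" --pt "-0.73 -0.6 -0.42 0 -1" --pt "-0.73 -0.6 -0.2 0 -1" --pt "-0.73 -0.6 0 0 -1"

```text
t: 20.25
eef_pos: [0.4491, -0.3213, 0.1292]
tool_rot: [0.901, 0.433, 0.001, 0.001]
contact_force: [0.2, -0.1, 0.1]
grip_width: 0.0003
```

```bash
python3 go.py .4473 -.322 .128 -38.9
```

```text
t 20.25 pos [ 0.4491 -0.3213  0.1292] yaw -38.7 tilt [ 0.002 -0.001 -1.   ] shift [-0.014 -0.009  0.01 ] roll 0.004430377808748828 F [ 0.2 -0.1  0.1] w 0.0 q [-0.84  0.21  1.77  0.    1.16 -0.16]
```

Call:
apply_moves --pt "-0.01 0.1 0 0 -1" --pt "-0.01 0.2 0 0 -1" --pt "-0.01 0.3 0 0 -1" --pt "-0.01 0.4 0 0 -1" --pt "-0.01 0.47 0 0 -1" --pt "-0.01 0.51 0 0 -1" --pt "-0.01 0.54 0 0 -1" --pt "-0.01 0.56 0 0 -1" --pt "-0.01 0.58 0 0 -1" --pt "-0.01 0.58 0 0 -1"

```text
t: 21.5
eef_pos: [0.497, -0.3622, 0.1282]
tool_rot: [0.901, 0.433, -0.004, -0.007]
contact_force: [-18.5, 11.9, 13.3]
grip_width: 0.0001
```

```bash
python3 go.py .4473 -.322 .128 -38.9
```

```text
t 21.5 pos [ 0.497  -0.3622  0.1282] yaw -38.7 tilt [-0.013  0.01  -1.   ] shift [ 0.003 -0.532  0.01 ] roll 0.005172631900695679 F [-18.5  11.9  13.3] w 0.0 q [-0.82  0.37  1.57 -0.    1.22 -0.15]
```

Call:
apply_moves --pt "0 -0.1 0 0 -1" --pt "0 -0.15 -0.2 0 -1" --pt "0 -0.15 -0.4 0 -1" --pt "-0.1 -0.3 -0.42 0 -1" --pt "-0.25 -0.45 -0.42 0 -1" --pt "-0.37 -0.58 -0.42 0 -1" --pt "-0.37 -0.58 -0.42 0 -1" --pt "-0.37 -0.58 -0.3 0 -1" --pt "-0.37 -0.58 -0.15 0 -1" --pt "-0.37 -0.58 0 0 -1"

```text
t: 22.75
eef_pos: [0.4195, -0.3564, 0.1271]
tool_rot: [0.901, 0.433, -0.0, -0.001]
contact_force: [-0.4, 0.1, -0.7]
grip_width: 0.0004
```

```bash
python3 go.py .4197 -.3563 .128 -38.9
```

```text
t 22.75 pos [ 0.4195 -0.3564  0.1271] yaw -38.7 tilt [-0.001  0.001 -1.   ] shift [ 0.001  0.001 -0.008] roll 0.004752700696617587 F [-0.4  0.1 -0.7] w 0.0 q [-0.92  0.21  1.77  0.    1.16 -0.25]
```

Call:
apply_moves --pt "0 0.1 0 0 -1" --pt "0 0.2 0 0 -1" --pt "0 0.3 0 0 -1" --pt "0 0.4 0 0 -1" --pt "0 0.47 0 0 -1" --pt "0 0.51 0 0 -1" --pt "0 0.54 0 0 -1" --pt "0 0.57 0 0 -1" --pt "0 0.59 0 0 -1" --pt "0 0.59 0 0 -1"

```text
t: 24.0
eef_pos: [0.4694, -0.3969, 0.1283]
tool_rot: [0.901, 0.433, -0.004, -0.009]
contact_force: [-23.0, 15.7, 14.9]
grip_width: 0.0005
```

```bash
python3 go.py .4197 -.3563 .128 -38.9
```

```text
t 24.0 pos [ 0.4694 -0.3969  0.1283] yaw -38.7 tilt [-0.015  0.012 -1.   ] shift [ 0.005 -0.534  0.013] roll 0.005360026347207161 F [-23.   15.7  14.9] w 0.0 q [-0.9   0.38  1.56 -0.    1.22 -0.22]
```

Call:
apply_moves --pt "0 -0.1 0 0 -1" --pt "0 -0.15 -0.2 0 -1" --pt "0 -0.15 -0.4 0 -1" --pt "0 -0.15 -0.6 0 -1" --pt "0 -0.15 -0.8 0 -1" --pt "0.1 -0.2 -1.0 0 -0.6" --pt "0.3 -0.4 -1.0 0 -0.2" --pt "0.5 -0.6 -1.0 0 -0.2" --pt "0.7 -0.8 -1.0 0 -0.2" --pt "0.85 -0.95 -1.0 0 -0.2"

```text
t: 25.25
eef_pos: [0.4499, -0.2494, 0.2497]
tool_rot: [0.901, 0.433, 0.001, 0.001]
contact_force: [0.7, 0.2, -0.1]
grip_width: 0.0368
```

```bash
python3 - <<'E'
from plant import grab_frame
from h import *
f=grab_frame("top"); cv2.imwrite("pics/t4.png",cv2.convertScaleAbs(cv2.resize(f["color"][150:390,160:440,::-1],None,fx=2.8,fy=2.5,interpolation=2),alpha=1.3))
E
python3 go.py .399 -.198 .25 -38.9
```

```text
t 25.3 pos [ 0.4498 -0.247   0.2497] yaw -38.6 tilt [ 0.002  0.001 -1.   ] shift [ 0.055 -0.586 -0.003] roll 0.006634469597857433 F [2.3 2.6 0.1] w 0.037 q [-0.74 -0.01  1.76  0.    1.4  -0.07]
```

View pics/t4.png

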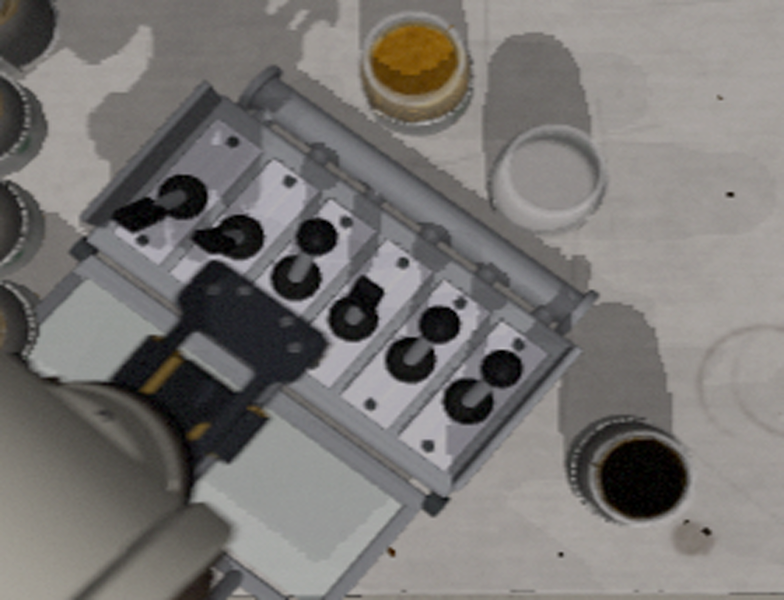

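The three balls lean back, at (316,236), (440,324) and (501,368). The paddles and jars are unchanged. Returning to the handle.

Call:
apply_moves --pt "0.02 -0.15 0 0 -0.1" --pt "0.04 -0.3 0 0 -0.1" --pt "0.05 -0.45 0 0 -0.1" --pt "0.05 -0.56 0 0 -0.1" --pt "0.05 -0.56 0 0 -0.1" --pt "0.05 -0.56 0.12 0 -0.1" --pt "0.05 -0.56 0.24 0 -0.1" --pt "0.05 -0.56 0.34 0 -0.1" --pt "0.05 -0.56 0.4 0 -0.1" --pt "0.05 -0.56 0.4 0 -0.1"

```text
t: 26.55
eef_pos: [0.4006, -0.2034, 0.2004]
tool_rot: [0.902, 0.433, -0.0, -0.001]
contact_force: [-0.5, -0.8, -0.3]
grip_width: 0.0409
```

```bash
python3 go.py .399 -.198 .2 -38.9;python3 - <<'E'
from h import *
h0=np.array(gp(1.4,.137,0,.133))
for th in np.r_[1.4:-.1:-.1]:
    d=np.array(gp(th,.137,0,.133))-h0; print(round(th,2),(d[0]/.12).round(3),(-d[2]/.12).round(3))
E
```

```text
t 26.55 pos [ 0.4006 -0.2034  0.2004] yaw -38.7 tilt [-0.001  0.001 -1.   ] shift [ 0.027 -0.039  0.004] roll 0.004053380607947755 F [-0.5 -0.8 -0.3] w 0.041 q [-0.74 -0.14  1.98 -0.    1.31 -0.06]
1.4 0.0 -0.0
1.3 0.136 -0.083
1.2 0.279 -0.152
1.1 0.428 -0.207
1.0 0.582 -0.246
0.9 0.74 -0.27
0.8 0.898 -0.278
0.7 1.057 -0.27
0.6 1.215 -0.246
0.5 1.369 -0.207
0.4 1.518 -0.152
0.3 1.661 -0.083
0.2 1.797 0.0
0.1 1.923 0.097
-0.0 2.04 0.205
```

Call:
apply_moves --pt "0 -0.04 0 0 -1" --pt "0 -0.04 0 0 -1" --pt "0 -0.04 0 0 -1" --pt "0 -0.04 0 0 -1" --pt "0 0.05 -0.05 0 -1" --pt "0 0.15 -0.11 0 -1" --pt "0 0.25 -0.16 0 -1" --pt "0 0.37 -0.2 0 -1" --pt "0 0.48 -0.235 0 -1" --pt "0 0.58 -0.255 0 -1"

```text
t: 27.8
eef_pos: [0.4547, -0.247, 0.2322]
tool_rot: [0.901, 0.433, -0.001, -0.002]
contact_force: [-3.9, 1.8, 3.1]
grip_width: 0.0136
```

```bash
python3 go.py .399 -.198 .2 -38.9
```

```text
t 27.8 pos [ 0.4547 -0.247   0.2322] yaw -38.7 tilt [-0.003  0.002 -1.   ] shift [ 0.029 -0.616  0.271] roll 0.0041781001984069555 F [-3.9  1.8  3.1] w 0.014 q [-0.73  0.02  1.76 -0.    1.37 -0.06]
```

Call:
apply_moves --pt "0 0.1 -0.012 0 -1" --pt "0 0.2 -0.02 0 -1" --pt "0 0.3 -0.022 0 -1" --pt "0 0.4 -0.018 0 -1" --pt "0 0.5 -0.008 0 -1" --pt "0 0.6 0.01 0 -1" --pt "0 0.7 0.035 0 -1" --pt "0 0.8 0.065 0 -1" --pt "0 0.9 0.103 0 -1" --pt "0 0.97 0.135 0 -1"

```text
t: 29.05
eef_pos: [0.5466, -0.3205, 0.2151]
tool_rot: [0.902, 0.433, 0.0, -0.0]
contact_force: [-4.0, 0.7, 1.7]
grip_width: 0.0135
```

```bash
python3 go.py .399 -.198 .2 -38.9
```

```text
t 29.05 pos [ 0.5466 -0.3205  0.2151] yaw -38.7 tilt [-0.  0. -1.] shift [ 0.027 -1.598  0.126] roll 0.003988034298305356 F [-4.   0.7  1.7] w 0.014 q [-0.72  0.33  1.45  0.    1.37 -0.04]
```

Call:
apply_moves --pt "0 0.07 0.037 0 -1" --pt "0 0.14 0.08 0 -1" --pt "0 0.21 0.125 0 -1" --pt "0 0.27 0.17 0 -1" --pt "0 0.33 0.217 0 -1" --pt "0 0.39 0.27 0 -1" --pt "0 0.45 0.325 0 -1" --pt "0 0.48 0.345 0 -1" --pt "0 0.51 0.36 0 -1" --pt "0 0.51 0.36 0 -1"

```text
t: 30.3
eef_pos: [0.5911, -0.3557, 0.1726]
tool_rot: [0.901, 0.433, -0.002, -0.005]
contact_force: [-15.6, 11.1, 14.3]
grip_width: 0.0175
```

```bash
python3 go.py .5891 -.3517 .163 -38.9
```

```text
t 30.3 pos [ 0.5911 -0.3557  0.1726] yaw -38.7 tilt [-0.009  0.007 -1.   ] shift [ 0.016 -0.033  0.08 ] roll 0.0049522875054283525 F [-15.6  11.1  14.3] w 0.018 q [-0.72  0.51  1.29 -0.    1.35 -0.04]
```

Call:
apply_moves --pt "0 -0.05 -0.02 0 -1" --pt "0 -0.05 -0.02 0 -0.2" --pt "0 -0.05 -0.02 0 -0.2" --pt "0 -0.05 -0.02 0 -0.2" --pt "0 -0.05 -0.02 0 -0.2" --pt "0 -0.05 -0.12 0 -0.2" --pt "0 -0.05 -0.3 0 -0.2" --pt "0 -0.05 -0.5 0 -0.2" --pt "0 -0.05 -0.7 0 -0.2" --pt "0 -0.05 -0.9 0 -0.2"

```text
t: 31.55
eef_pos: [0.5892, -0.3547, 0.2824]
tool_rot: [0.902, 0.433, 0.0, 0.001]
contact_force: [0.4, -1.3, 0.8]
grip_width: 0.0367
```

Call:
apply_moves --pt "0 -0.1 0 0 -0.2" --pt "0.1 -0.2 0 0 -0.2" --pt "0.2 -0.3 0 0 -0.2" --pt "0.3 -0.4 0 0 -0.2" --pt "0.4 -0.5 0 0 -0.2" --pt "0.5 -0.6 0 0 -0.2" --pt "0.6 -0.7 0 0 -0.2" --pt "0.7 -0.8 0 0 -0.2" --pt "0.8 -0.9 0 0 -0.2" --pt "0.8 -0.9 0 0 -0.2"

```text
t: 32.8
eef_pos: [0.5649, -0.2109, 0.2806]
tool_rot: [0.901, 0.433, 0.0, 0.0]
contact_force: [0.3, -0.6, 0.9]
grip_width: 0.0372
```

```bash
python3 go.py .5891 -.3517 .163 -38.9; python3 - <<'E'
from plant import grab_frame
import cv2, numpy as np
a=grab_frame("scene")["color"][150:350,165:430,::-1]; b=grab_frame("top")["color"][150:390,160:440,::-1]
o=lambda i,w:cv2.resize(i,(w,290),interpolation=2)
cv2.imwrite("pics/f.png",cv2.convertScaleAbs(np.vstack([cv2.resize(a,(400,300),interpolation=2),cv2.resize(b,(400,300),interpolation=2)]),alpha=1.3))
E
```

```text
t 32.8 pos [ 0.5649 -0.2109  0.2806] yaw -38.6 tilt [ 0. -0. -1.] shift [-0.791  0.89   0.98 ] roll 0.005871629695046897 F [ 0.3 -0.6  0.9] w 0.037 q [-0.56  0.21  1.46  0.    1.47  0.12]
```

View pics/f.png

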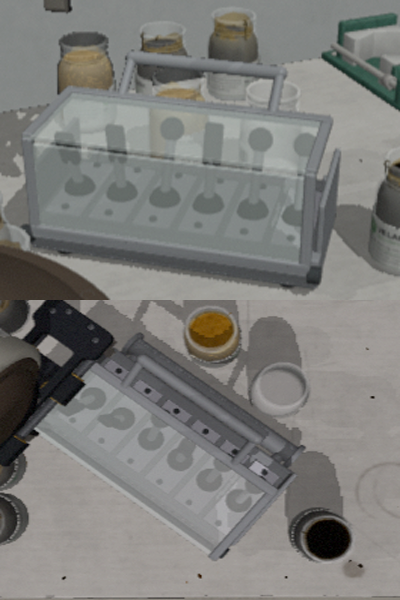

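```bash
python3 - <<'E'
from plant import grab_frame
from h import *
p=(.5339,-.3071,-.679)
f=grab_frame("scene")["color"][:,:,::-1].copy()[165:265,215:395]
f=cv2.convertScaleAbs(cv2.resize(f,None,fx=4.4,fy=4.4,interpolation=2),alpha=1.3)
for th,c in((0,(0,255,0)),(.06,(0,0,255))):
    q=((proj("scene",b2w(p,[gp(th,.137,y,.133) for y in(.075,-.075)]))-[215,165])*4.4).astype(int)
    cv2.line(f,tuple(map(int,q[0])),tuple(map(int,q[1])),c,1)
cv2.imwrite("pics/ov.png",f)
E
```

```text
(no output)
```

View pics/ov.png

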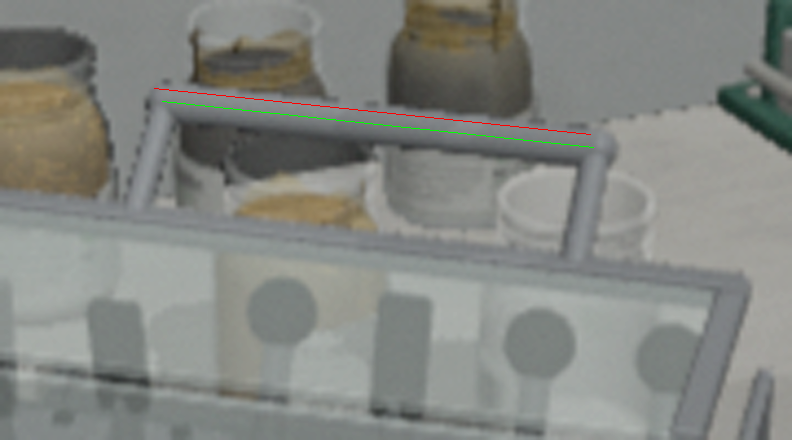

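The green line (guard at 0) lies along the bar's axis, so the guard is shut. Handing in.

```bash
python3 -c "
from plant import ctrl
print(ctrl.close_job(), ctrl.get_state()['t'])"
```

```text
the job is handed in; nothing more can be done
the job is handed in; nothing more can be done
```

The job is done and handed in at about 33 s, with the gripper clear of everything. I pulled the guard down to its stop, pushed the three ball levers over to their back stops, and swung the guard shut again.

- **Guard down:** the pull ended against a firm stop at about 20 N along the bank. The top picture then showed the levers uncovered.
- **Ball levers:** these are the 3rd, 5th and 6th from the bank's left. Each moved at low force, then met a firm stop at 22 to 28 N along the bank, all three at the same travel. The picture taken before closing shows all three leaning back.
- **Guard shut:** it stopped at about 19 N along the bank. In the last picture the bar lies on the line I predicted for a shut guard, to within about 0.03 rad.
- **Paddles and jars:** by eye they look unmoved in the pictures from before and after; I did not measure them.

The largest wrist force I read was about 33 N, at the end of a move. No check failed or disagreed.

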